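# Tip the rinsed roller balls into the sterilising box

## Robot

A 6-joint arm with a two-finger parallel gripper is mounted at the origin on the work surface; the furniture and walls round the work are solid. World frame = base frame: x ahead of the robot, y to its left, z up, the work surface at z = 0. Lengths are in mm, angles in degrees, forces in N, time in s.
With the tool pointing down it reaches from about 350 to 850 mm from the base axis. Payload 8.1 kg.
Tool frame: the origin (TCP) lies midway between the tips of the shut fingers; the grasp point (between the pads) lies 19 mm behind it; z points along the fingers, y is the line along which they close (so a half turn about z gives the same grasp; the last joint's range is limited). The gripper opens to 85 mm and grips with 20 to 120 N. Pads are 22 mm wide; open, the fingers measure 114 mm over their backs; the gripper's body (76 mm by 85 mm) begins 54 mm behind the grasp point. The pads swing forward as they close: fully open they stand 13 mm farther back than shut.
Start: joints at [-81.096, 7.471, 85.268, -0, 87.261, -4.893], TCP at [143.108, -582.688, 231.292] pointing down, gripper open.
Joint ranges: [-169.43, 169.43], [-51.17, 129.36], [1.28, 143.12], [-76.62, 256.62], [0, 156.53], [-152.29, 152.29]. Speed limits (degrees/s): [136.94, 136.94, 159.86, 180, 180, 180].

## Interface

Orientations are given as [roll, pitch, yaw] about the fixed x, y, z axes, in that order (R = Rz(yaw) Ry(pitch) Rx(roll)).
In Python, from bench import r gives the robot as it stands. The module is installed in compiled form; this text tells all that it offers.
- The arm moves only by the tool jog_arm, never from a script. Its argument "rows" is a list of rows, each a list of 2 entries, a list of its own where there are three numbers: the shift along the tool's x, y, z in mm, then the turn, a rotation vector about the tool's x, y, z in rad. A call has 1 to 10 rows; each row is the pose to reach, as a shift and turn from the pose commanded when the call began, along the tool's axes at that moment; what a row does not reach only later rows make up. A row lasts 1/10 s, in which the tool goes at most 50 mm and 8.59 degrees, less where a joint would pass 70% of its speed; a pose out of reach is approached as far as the arm can. A call with a gripper value outside its range is refused whole. "grip" is the finger opening in mm, from 0 to 85.4, set as the call begins (left out, the last holds). The fingers move at their own pace and stop on an object; "force" is the grip in N (left out, the last holds). Time passes only in rows, so rows that repeat a pose let the fingers close. It gives the time, the measured TCP pose, the force, the opening and the grip force at its end, in the units of the state.
- r.sense(): the state, without advancing time (a new reading comes with each control period).
- r.snapshot(name): name is "side" or "top"; returns (picture, depth): 384x512x3 uint8, blue, green, red; 384x512 float32, mm along the optical axis (not along the pixel's ray), 0 where there is no reading.
- r.camera_params(name): a dict with "fx", "fy", "cx", "cy" (pixels), "pose" (4x4, takes a point from camera to world coordinates). Camera axes: x right, y down, z forward; pixel columns grow to the right and rows downward; lengths in mm; the calibration is good to about 2 mm. A picture is of the moment at which its call begins. camera_params takes no time and is no camera call.
- r.hand_in(): hands the job in; it is judged then, once.
The state is a dict: "time": time; "joint_pos": joint angles; "qd": joint speeds; "joint_efforts": joint torques, N m; "tool_pos": TCP position; "tcp_rot": TCP orientation; "ft_force": force on the tool from outside, world axes, zero at the start; "wrist_torque": the same for the moment, N m; "finger_gap": finger opening in mm; "grip_force": force on a finger pad.
Only numpy, scipy, OpenCV 4.12 (cv2) and the standard library are available. Lean on these libraries where they do the work, as an engineer would, in place of code of your own. Each camera call takes 0.05 s, during which the arm holds its last target. There are 200 camera calls.

## Task

The five steel massage-roller balls have been rinsed and are draining in the mesh basket: take the basket by its black grip and tip it low over the open sterilising box, so that all the balls roll out through the spout into the box without dropping hard. Then stand the empty basket back upright in the middle of its drip tray, the way round it stood, and push the box's lid fully shut. Leave the other things on the desk standing where they are.

Things in the scene. Friction and masses are not known exactly. Their poses are not given: they have to be found in the camera images.
- rinse_basket: Steel mesh rinse basket, about 110 g, 72 mm wide, rim 52 mm high. Origin: under its feet, mid width; z up, x from spout (x = -68 mm) to black grip (x = +64 mm). Mesh floor (top z = 7 mm, x = -5 to +60 mm), then a chute rising toward -x at 25 degrees to the notch in the rim, 43 mm wide: balls stay in while level. Feet span x = -3 to +58, y = -34 to +34 mm.
- basket_grip (a point): Centre of the basket's upright black grip plate, at (64, 0, 98) mm in the basket's frame, above the back of the rim: 12 mm thick along the basket's x, 46 mm wide along its y, z = 78 to 118 mm. Pinch it from above across the 12 mm. Below it only two straps, down to the rim at 52 mm.
- spout_tip (a point): Middle of the outer edge of the basket's spout sheet, (-68, 0, 37) mm in the basket's frame; the sheet is 45 mm wide with cheeks 12 mm high. Balls start to roll out when the basket is tipped spout down by more than about 25 degrees; 50 to 55 degrees empties it.
- drip_tray: Fixed shallow steel drip tray 156 x 108 mm (its x by y), rim 12 mm high, floor top at z = 2.5 mm, walls 2.5 mm. Origin: centre of its underside. The basket stands centred on it, its x along the tray's x (within about 12 mm and 0.16 rad at the start).
- cassette: Fixed steel sterilising box 124 x 88 mm (its x by y), 36 mm high, walls and floor 3 mm. Origin: centre of its underside, z up. Its lid is hinged along the top of the -y side and stands open there. The tray and the box may lie either way round on the desk.
- cassette_lid (a joint): Angle of the perforated lid, rad: 0 shut flat on the box, 1.57 upright over the hinge, stop at 2.0; starts at 1.6 to 1.9. Stiff hinge: it stays where it is left (about 1 N at the edge moves it), so it must be pushed all the way down.
- lid_hinge (a point): Middle of the hinge line, at (0, -44, 36) mm in the box's frame; the line runs along the box's x.
- lid_edge (a point): Middle of the lid's free edge on its outer face, 88 mm from the hinge line. The lid is 128 mm long, 2.6 mm thick with a 6 mm skirt on the inner side, and a finger lip 40 mm wide stands 11 mm past this edge. Shut, its outer face is 39 mm above the desk; open, the lip reaches up to 136 mm.
- gel_bottle: Bystander: gel bottle 53 mm across, 166 mm tall. Origin: centre of its foot.
- cream_pot: Bystander: round cream pot 91 mm across, 44 mm high. Origin: centre of its foot.
- cotton_buds: Bystander: tub of cotton buds 77 mm across, 80 mm high. Origin: centre of its foot.
- polish_1: Bystander: square nail-polish bottle 26 x 26 mm, 76 mm tall. Origin: centre of its foot.
- polish_2: Bystander: square nail-polish bottle 26 x 26 mm, 76 mm tall. Origin: centre of its foot.
- polish_3: Bystander: square nail-polish bottle 26 x 26 mm, 76 mm tall. Origin: centre of its foot.
- ball_1: Polished steel massage-roller ball, 14 mm across, 11 g, in the basket at the start. Origin: its centre.
- ball_2: As ball_1.
- ball_3: As ball_1.
- ball_4: As ball_1.
- ball_5: As ball_1.

How it is judged:
By the outcome, as a careful person would: the job done as asked, in the order asked, and still so for the second after the job is handed in, with the robot touching nothing.
It also fails if it takes over 67 s, if anything falls off the work surface, if the arm or the gripper's body presses on something with over 40 N, if the wrist force passes 120 N, or if a joint passes its speed limit or range.

## Working session

There is one attempt and no reset: what is moved stays moved. The work goes in short steps, Python scripts to look and compute and a tool call to move; the robot and the scene stay as the last step left them, time stands still between calls to the robot, and variables do not carry over. Pictures are saved under pics/ and viewed, at most 10 in all, crops included, and the job is handed in when it is done.

Besides the shell and the picture viewer there is one more tool, called after ">>>" as name(argument=value, ...), one argument or row to a line, values as JSON. jog_arm: Moves the arm, as the interface text tells. Its arguments: {"type":"object","properties":{"rows":{"type":"array"},"grip":{"type":"number"},"force":{"type":"number"}},"required":["rows"]}

```bash
mkdir -p pics; cat > h.py <<'E'
import numpy as np, cv2
from bench import r
from scipy.spatial.transform import Rotation as R
def cloud(name, save=None):
    im,d=r.snapshot(name); c=r.camera_params(name)
    if save: cv2.imwrite('pics/'+save,im)
    v,u=np.mgrid[:384,:512]
    P=np.stack([(u-c['cx'])/c['fx']*d,(v-c['cy'])/c['fy']*d,d],-1)
    T=np.array(c['pose']); P=P@T[:3,:3].T+T[:3,3]; P[d==0]=np.nan
    return im,P
E
python3 - <<'E'
from h import *
for n in('top','side'):
    im,P=cloud(n,n+'1.png'); np.savez('/tmp/'+n,im=im,P=P)
    c=r.camera_params(n); print(c)
print(r.sense())
E
```

```text
{'fx': 353.6971348225315, 'fy': 353.6971348225315, 'cx': 249.88163013643094, 'cy': 193.79676509565613, 'pose': array([[ 1.17827516e-01, -9.70510009e-01,  2.10302161e-01,
         2.78387823e+02],
       [-9.93032331e-01, -1.14757738e-01,  2.67852655e-02,
         3.26076513e+02],
       [-1.86156795e-03, -2.11992887e-01, -9.77269436e-01,
         9.30164557e+02],
       [ 0.00000000e+00,  0.00000000e+00,  0.00000000e+00,
         1.00000000e+00]])}
{'fx': 422.901334508303, 'fy': 422.901334508303, 'cx': 255.2201479443975, 'cy': 188.87004379574586, 'pose': array([[-7.72413980e-01, -4.99262965e-01,  3.92572459e-01,
         1.30749020e+02],
       [-6.35104680e-01,  6.11382522e-01, -4.72073572e-01,
         7.37985663e+02],
       [-4.32308824e-03, -6.13960832e-01, -7.89324653e-01,
         7.64107320e+02],
       [ 0.00000000e+00,  0.00000000e+00,  0.00000000e+00,
         1.00000000e+00]])}
{'time': 0.1, 'joint_pos': array([-8.10979179e+01,  7.50931958e+00,  8.53212545e+01, -8.73202510e-04,
        8.72614658e+01, -4.89372403e+00]), 'qd': array([ 0.04436244, -0.01561576, -0.06095973,  0.06225532,  0.03991528,
        0.05547029]), 'joint_efforts': array([-6.32218471e-04, -5.70952177e+01, -5.01943266e+01, -2.81684770e-04,
        8.16528162e-03,  1.35608644e-05]), 'tool_pos': array([ 143.01292184, -582.21607574,  230.38167335]), 'tcp_rot': array([-1.79908221e+02, -6.98275675e-03,  1.37958429e+01]), 'ft_force': array([-0.31699344,  0.06675805, -0.6647193 ]), 'wrist_torque': array([ 0.03574936, -0.00084324, -0.02768747]), 'grip_force': 0.0, 'finger_gap': 85.65435900973911}
```

View pics/top1.png

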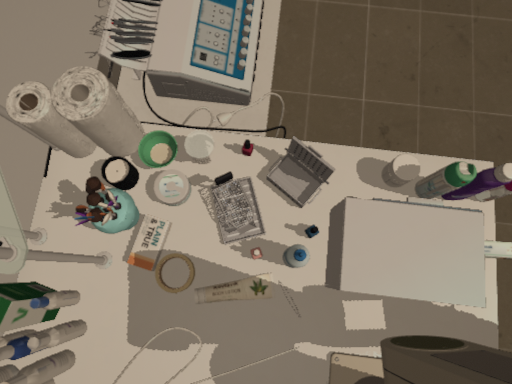

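View pics/side1.png

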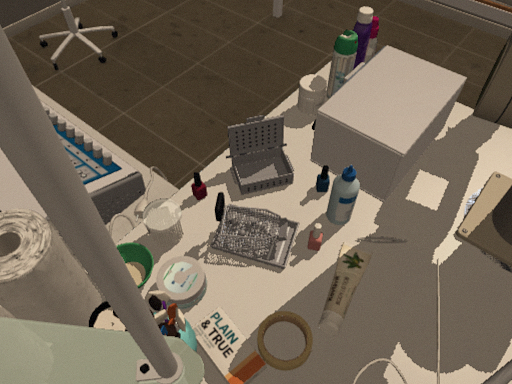

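The top view shows the basket on its tray near (237,210) with the black grip at (224,178). The box is at (297,180) with its lid open on the upper-right side, (312,160). The polish bottles are at (248,148), (313,231) and (257,253), and the gel bottle is at (298,256).

```bash
python3 - <<'E'
from h import *
D={n:np.load('/tmp/%s.npz'%n) for n in('top','side')}
# zoom
a=D['top']['im'][120:280,190:350]; b=D['side']['im'][100:280,180:360]
cv2.imwrite('pics/z1.png',np.hstack([cv2.resize(a,(400,400),interpolation=cv2.INTER_CUBIC),cv2.resize(b,(400,400),interpolation=cv2.INTER_CUBIC)]))
for n,pts in (('top',dict(grip=(224,178),box=(293,182),lid=(312,160),red=(248,148),blue=(313,231),pink=(257,253),gel=(300,255),tray=(237,215),desk=(225,260))),('side',dict(grip=(220,203),gel=(349,172),blue=(324,170),red=(197,180),pink=(317,230)))):
    for k,(u,v) in pts.items(): print(n,k,np.round(D[n]['P'][v,u]))
# black grip mask
for n,(u0,u1,v0,v1) in (('top',(205,245,165,195)),('side',(205,235,185,225))):
    im=D[n]['im'];P=D[n]['P']
    m=np.zeros(im.shape[:2],bool); m[v0:v1,u0:u1]=(im[v0:v1,u0:u1].max(-1)<60)
    m&=(P[...,2]>70)
    q=P[m]; print(n,m.sum(),q.min(0).round(),q.max(0).round())
    q=q[q[:,2]>np.nanpercentile(q[:,2],60)-3] if n=='top' else q[q[:,2]>112]
    (c,s,ang)=cv2.minAreaRect(q[:,:2].astype(np.float32)); print(c,s,ang,q[:,2].mean())
    print(cv2.boxPoints((c,s,ang)).round())
E
```

```text
top grip [484. 414. 116.]
top box [524. 240.   4.]
top lid [564. 206.  86.]
top red [591. 370.  44.]
top blue [390. 186.  70.]
top pink [321. 316.  79.]
top gel [323. 226. 168.]
top tray [414. 378.  19.]
top desk [297. 395.   1.]
side grip [480. 421. 121.]
side gel [325. 226. 149.]
side blue [394. 189.  69.]
side red [593. 377.  60.]
side pink [321. 322.  64.]
top 120 [472. 397.  74.] [499. 435. 125.]
(485.73699951171875, 416.9363708496094) (8.117494583129883, 41.30632781982422) 32.68727493286133 121.3344201650405
[[471. 432.]
 [493. 397.]
 [500. 402.]
 [478. 437.]]
side 200 [470. 401.  76.] [500. 437. 122.]
(485.2505187988281, 419.25799560546875) (11.559099197387695, 41.14837646484375) 33.75843811035156 118.58780818372757
[[469. 433.]
 [492. 399.]
 [501. 405.]
 [479. 440.]]
```

View pics/z1.png

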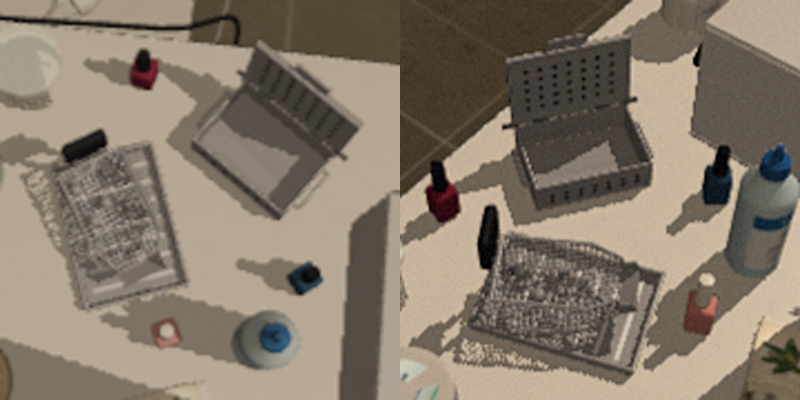

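The zoomed crop shows the grip at the +x end of the tray and the spout toward (130,290) in the crop. The lid is hinged on the box's upper-right side, and its lip is visible at (300,75). Next I'll fit the tray and the box.

```bash
python3 - <<'E'
from h import *
D={n:np.load('/tmp/%s.npz'%n) for n in('top','side')}
def rect(q):
    c,s,a=cv2.minAreaRect(q[:,:2].astype(np.float32)); return np.round(c,1),np.round(s,1),round(a,1),len(q)
def clean(q,r_=8,k=6):
    from scipy.spatial import cKDTree
    t=cKDTree(q); return q[np.array([len(x)>k for x in t.query_ball_point(q,r_)])]
for n in D:
    P=D[n]['P'].reshape(-1,3)
    print(n,'desk z',np.nanmedian(P[(abs(P[:,0]-330)<40)&(abs(P[:,1]-420)<40)][:,2]))
    t=P[(np.hypot(P[:,0]-415,P[:,1]-378)<100)&(P[:,2]>5)&(P[:,2]<17)]; t=clean(t); print('tray',rect(t))
    b=P[(np.hypot(P[:,0]-530,P[:,1]-235)<85)&(P[:,2]>6)&(P[:,2]<42)]; print('box',rect(clean(b)))
    b=P[(np.hypot(P[:,0]-530,P[:,1]-235)<85)&(P[:,2]>30)&(P[:,2]<42)]; print('boxrim',rect(clean(b)))
    l=P[(np.hypot(P[:,0]-560,P[:,1]-205)<95)&(P[:,2]>50)&(P[:,2]<140)];l=clean(l); print('lid',rect(l))
    c=l.mean(0); w=np.linalg.svd(l-c,full_matrices=0)[2]; print(c.round(1),w[2].round(3),w[0].round(3),l.min(0).round(),l.max(0).round())
    k=P[(np.hypot(P[:,0]-425,P[:,1]-380)<90)&(P[:,2]>46)&(P[:,2]<56)]; print('baskrim',rect(clean(k)))
E
```

```text
top desk z 2.0197335230548106
tray (array([430.4, 379.8]), array([160. , 111.9]), 21.0, 771)
box (array([527.1, 237.8]), array([142.6,  92.2]), 56.0, 587)
boxrim (array([525.4, 236.4]), array([139.3,  91.6]), 56.7, 260)
lid (array([567.7, 210.4]), array([126.9,  12.4]), 55.6, 741)
[566.8 211.2  95.9] [-0.823  0.564  0.067] [-0.566 -0.824 -0.008] [529. 158.  50.] [606. 265. 140.]
baskrim (array([0., 0.]), array([0., 0.]), 0.0, 0)
side desk z -0.27227475017508596
tray (array([430. , 378.5]), array([159.8, 113.4]), 21.1, 853)
box (array([526.8, 237.7]), array([146.5,  94.1]), 56.3, 1271)
boxrim (array([526.8, 237.7]), array([146.5,  94.1]), 56.3, 481)
lid (array([566.3, 210.5]), array([128.2,  17.2]), 55.2, 1545)
[566.7 210.1  91.5] [ 0.822 -0.565 -0.074] [-0.566 -0.824 -0.005] [523. 157.  50.] [607. 268. 137.]
baskrim (array([432.3, 381.2]), array([127.4,  74.2]), 32.6, 248)
```

```bash
cat >> h.py <<'E'
def delta(p,Rt,p0=None,R0=None):
    s=r.sense()
    if p0 is None: p0=s['tool_pos']
    if R0 is None: R0=R.from_euler('xyz',s['tcp_rot'],degrees=True)
    return R0.inv().apply(np.array(p)-p0), (R0.inv()*Rt).as_rotvec()
def down(yaw): return R.from_euler('xyz',[180,0,yaw],degrees=True)
def bask(o,yaw,tilt):  # basket origin/yaw/tilt(spout down deg) -> TCP pose, grasp at zg=97 in basket frame
    B=R.from_euler('z',yaw,degrees=True)*R.from_euler('y',-tilt,degrees=True)
    return B, B*R.from_matrix(np.array([[0,1,0],[1,0,0],[0,0,-1.]]))
E
python3 - <<'E'
from h import *
D={n:np.load('/tmp/%s.npz'%n) for n in('top','side')}
P=np.concatenate([D[n]['P'].reshape(-1,3) for n in D]); P=P[~np.isnan(P).any(1)]
for x in range(0,800,100):
    print(x,[ (y,int(np.percentile(q[:,2],99))) for y in range(-600,700,100) if len(q:=P[(abs(P[:,0]-x-50)<50)&(abs(P[:,1]-y-50)<50)])>5])
s=r.sense()
for p,yaw in (([330,-500,330],40),([560,-200,330],75),([560,150,330],100),([485.5,418.5,180],122)):
    print(p,[np.round(v,2) for v in delta(p,down(yaw))])
E
```

```text
0 [(-200, 13), (-100, 35), (0, 90), (100, 14), (200, 6), (300, 6), (400, 31), (500, 85), (600, 5)]
100 [(-300, 4), (-200, 4), (-100, 13), (0, 520), (100, 322), (200, 5), (300, 5), (400, 37), (500, 5), (600, 5)]
200 [(-300, 5), (-200, 173), (-100, 441), (0, 488), (100, 172), (200, 72), (300, 36), (400, 41), (500, 34), (600, 691)]
300 [(-400, 50), (-300, 52), (-200, 174), (-100, 174), (0, 174), (100, 173), (200, 155), (300, 74), (400, 14), (500, 35), (600, 228)]
400 [(-400, 52), (-300, 53), (-200, 174), (-100, 174), (0, 174), (100, 173), (200, 36), (300, 59), (400, 121), (500, 47), (600, 221)]
500 [(-300, 210), (-200, 219), (-100, 187), (0, 82), (100, 130), (200, 134), (300, 73), (400, 85), (500, 85), (600, 251)]
600 [(-300, 5), (-200, 5), (-100, 84), (0, 5), (100, 5), (200, 125), (300, 69), (400, 85), (500, 84), (600, 251)]
700 [(200, -138), (300, -56), (400, -23), (500, 8), (600, 15)]
[330, -500, 330] [array([201.21, -35.41, -99.54]), array([-0.  , -0.  , -0.46])]
[560, -200, 330] [array([ 496.11, -271.91,  -99.12]), array([-0.  , -0.  , -1.07])]
[560, 150, 330] [array([ 579.58, -611.82,  -98.57]), array([-0. , -0. , -1.5])]
[485.5, 418.5, 180] [array([ 571.23, -890.09,   51.88]), array([-0.  , -0.  , -1.89])]
```

>>> jog_arm(
  rows=[
    [[60, -10, -40], [0, 0, -0.13]],
    [[120, -20, -80], [0, 0, -0.26]],
    [[200, -35, -100], [0, 0, -0.4]],
    [[260, -90, -100], [0, 0, -0.55]],
    [[330, -140, -100], [0, 0, -0.7]],
    [[390, -190, -100], [0, 0, -0.8]],
    [[450, -230, -100], [0, 0, -0.95]],
    [[496, -272, -100], [0, 0, -1.07]],
    [[496, -272, -100], [0, 0, -1.07]],
    [[496, -272, -100], [0, 0, -1.07]],
  ],
)

```text
time: 1.1
tool_pos: [498.9, -272.2, 327.9]
tcp_rot: [-180.0, -0.0, 75.1]
ft_force: [0.3, -0.1, 0.5]
finger_gap: 85.3
grip_force: 0.0
```

```bash
python3 - <<'E'
from h import *
s=r.sense(); print(s['time'],s['tool_pos'],s['tcp_rot'],s['joint_pos'])
for p,yaw in (([560,-200,330],75),([560,150,330],100),([485.5,418.5,200],122),([485.5,418.5,82],122)):
    print(p,[np.round(v,2) for v in delta(p,down(yaw))])
E
```

```text
1.1 [ 498.8528025  -272.20275252  327.86516732] [-1.79974104e+02 -7.37837151e-03  7.51137688e+01] [-3.37876156e+01  1.45258416e+00  8.16212923e+01 -1.41871535e-03
  9.69530134e+01 -1.89015575e+01]
[560, -200, 330] [array([85.49, 40.55, -2.14]), array([-0., -0.,  0.])]
[560, 150, 330] [array([423.74, -49.37,  -2.06]), array([-0.  , -0.  , -0.43])]
[485.5, 418.5, 200] [array([ 664.07, -190.29,  128.04]), array([-0.  , -0.  , -0.82])]
[485.5, 418.5, 82] [array([ 664.06, -190.24,  246.04]), array([-0.  , -0.  , -0.82])]
```

>>> jog_arm(
  rows=[
    [[45, 20, 0], [0, 0, 0]],
    [[90, 30, 0], [0, 0, -0.04]],
    [[140, 30, 0], [0, 0, -0.1]],
    [[190, 20, 0], [0, 0, -0.16]],
    [[240, 5, 0], [0, 0, -0.22]],
    [[290, -10, 0], [0, 0, -0.28]],
    [[340, -25, 0], [0, 0, -0.34]],
    [[385, -40, 0], [0, 0, -0.4]],
    [[424, -50, 0], [0, 0, -0.43]],
    [[424, -50, 0], [0, 0, -0.43]],
  ],
)

```text
time: 2.1
tool_pos: [557.6, 154.0, 327.4]
tcp_rot: [-179.9, -0.1, 100.1]
ft_force: [-0.7, -0.7, -0.4]
finger_gap: 85.3
grip_force: 0.0
```

```bash
python3 - <<'E'
from h import *
s=r.sense(); print(s['time'],s['tool_pos'],s['tcp_rot'],s['joint_pos'])
for p,yaw in (([485.5,418.5,200],122),([485.5,418.5,82],122)):
    print(p,[np.round(v,2) for v in delta(p,down(yaw))])
E
```

```text
2.1 [557.5613125  154.04375158 327.44300534] [-1.79946039e+02 -1.16808446e-01  1.00146261e+02] [10.29239758  3.05396334 80.02170955  0.11781834 96.97797529  0.1603401 ]
[485.5, 418.5, 200] [array([272.75, -24.23, 128.02]), array([-0.  , -0.  , -0.38])]
[485.5, 418.5, 82] [array([272.51, -24.12, 246.02]), array([-0.  , -0.  , -0.38])]
```

>>> jog_arm(
  rows=[
    [[40, -4, 10], [0, 0, -0.05]],
    [[85, -8, 20], [0, 0, -0.12]],
    [[130, -12, 30], [0, 0, -0.19]],
    [[175, -16, 50], [0, 0, -0.26]],
    [[220, -20, 75], [0, 0, -0.32]],
    [[255, -23, 100], [0, 0, -0.36]],
    [[272.5, -24, 128], [0, 0, -0.38]],
    [[272.5, -24, 128], [0, 0, -0.38]],
    [[272.5, -24, 128], [0, 0, -0.38]],
    [[272.5, -24, 128], [0, 0, -0.38]],
  ],
)

```text
time: 3.1
tool_pos: [490.1, 412.4, 201.8]
tcp_rot: [179.9, 0.0, 121.4]
ft_force: [0.2, -0.0, 0.9]
finger_gap: 85.1
grip_force: 0.0
```

```bash
python3 - <<'E'
from h import *
s=r.sense(); print(s['time'],s['tool_pos'],s['tcp_rot'],s['joint_pos'])
for p,yaw in (([485.5,418.5,82],122),):
    print(p,[np.round(v,2) for v in delta(p,down(yaw))])
im,P=cloud('side'); cv2.imwrite('pics/g1.png',cv2.resize(im[60:300,120:360],(600,600)))
E
```

```text
3.1 [490.11680668 412.37393611 201.82626605] [1.79886364e+02 1.33605557e-02 1.21427351e+02] [ 3.55039510e+01  1.43886638e+01  8.05482755e+01 -2.14884881e-02
  8.49506626e+01  4.07845726e+00]
[485.5, 418.5, 82] [array([  7.66,  -0.98, 119.82]), array([ 0.  ,  0.  , -0.01])]
```

View pics/g1.png

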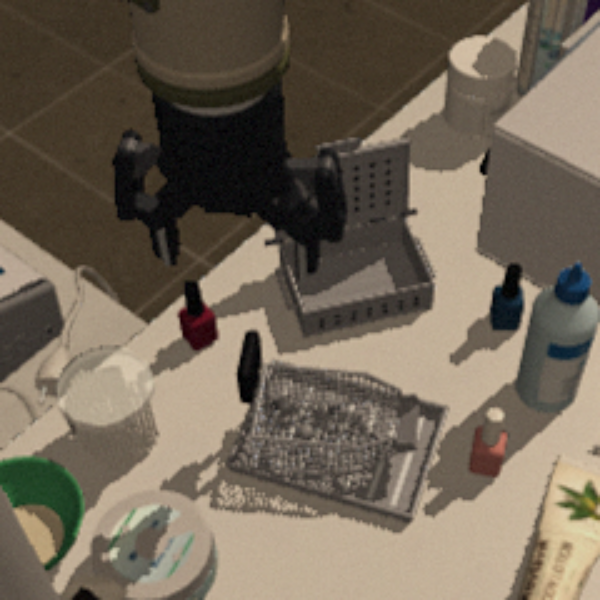

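The gripper hangs above the basket, fingers spread along the basket's length. The grip is at (250,365) in the crop and nothing is in the way.

>>> jog_arm(
  rows=[
    [[0, 0, 20], [0, 0, 0]],
    [[0, 0, 40], [0, 0, 0]],
    [[0, 0, 60], [0, 0, 0]],
    [[0, 0, 60], [0, 0, 0]],
    [[0, 0, 60], [0, 0, 0]],
  ],
)

```text
time: 3.65
tool_pos: [489.8, 412.6, 141.6]
tcp_rot: [179.9, -0.0, 121.4]
ft_force: [-0.3, -1.0, 0.6]
finger_gap: 85.2
grip_force: 0.0
```

```bash
python3 - <<'E'
from h import *
for p,yaw in (([485.5,418.5,82],122),):
    print(p,[np.round(v,2) for v in delta(p,down(yaw))])
E
```

```text
[485.5, 418.5, 82] [array([ 7.27, -0.62, 59.55]), array([ 0.  , -0.  , -0.01])]
```

>>> jog_arm(
  rows=[
    [[7, -0.5, 20], [0, 0, -0.01]],
    [[7, -0.5, 40], [0, 0, -0.01]],
    [[7, -0.5, 59.5], [0, 0, -0.01]],
    [[7, -0.5, 59.5], [0, 0, -0.01]],
    [[7, -0.5, 59.5], [0, 0, -0.01]],
  ],
)

```text
time: 4.15
tool_pos: [485.7, 419.1, 82.5]
tcp_rot: [179.9, -0.0, 122.1]
ft_force: [-0.3, 0.2, 1.1]
finger_gap: 85.6
grip_force: 0.0
```

>>> jog_arm(
  rows=[
    [[0, 0, 0], [0, 0, 0]],
    [[0, 0, 0], [0, 0, 0]],
    [[0, 0, 0], [0, 0, 0]],
    [[0, 0, 0], [0, 0, 0]],
    [[0, 0, 0], [0, 0, 0]],
    [[0, 0, 0], [0, 0, 0]],
    [[0, 0, 0], [0, 0, 0]],
    [[0, 0, 0], [0, 0, 0]],
    [[0, 0, 0], [0, 0, 0]],
    [[0, 0, 0], [0, 0, 0]],
  ],
  grip=5,
  force=60,
)

```text
time: 5.15
tool_pos: [485.0, 418.8, 80.9]
tcp_rot: [180.0, -0.0, 122.1]
ft_force: [-0.1, -0.3, 3.8]
finger_gap: 11.4
grip_force: 59.3
```

```bash
python3 - <<'E'
from h import *
s=r.sense(); print(s)
im,P=cloud('side'); cv2.imwrite('pics/g2.png',cv2.resize(im[60:300,120:360],(600,600)))
E
```

```text
{'time': 5.15, 'joint_pos': array([3.62311180e+01, 2.00786718e+01, 8.67409837e+01, 4.05799554e-03,
       7.31622456e+01, 4.14572373e+00]), 'qd': array([-0.00122755, -0.03248932,  0.03965516,  0.03638104,  0.0971472 ,
        0.0623007 ]), 'joint_efforts': array([ -0.08268502, -62.94653177, -45.33492565,  -0.1202302 ,
        -0.22053489,  -0.06295923]), 'tool_pos': array([484.95044376, 418.83857271,  80.87020145]), 'tcp_rot': array([ 1.79982229e+02, -5.18266132e-03,  1.22084220e+02]), 'ft_force': array([-0.14163386, -0.3153881 ,  3.79064506]), 'wrist_torque': array([-0.05096611,  0.16695353, -0.07742166]), 'grip_force': 59.275782108306885, 'finger_gap': 11.366620272823221}
```

View pics/g2.png

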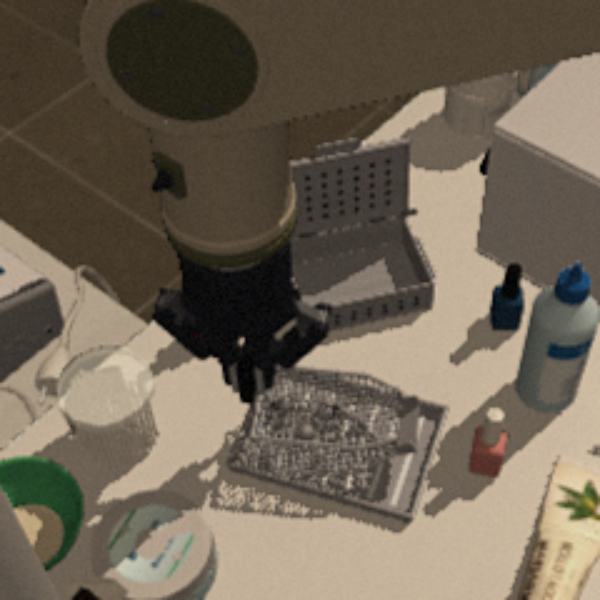

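The fingers hold the grip (opening 11.4 mm). The basket still stands level and the balls are inside.

```bash
cat >> h.py <<'E'
SP=np.array([-68,0,37.]); TC=np.array([64,0,78.4])
def spout_pose(sp,yaw,tilt):
    B,T=bask(None,yaw,tilt); return np.array(sp)+B.apply(TC-SP),T
E
python3 - <<'E'
from h import *
s=r.sense(); p0=s['tool_pos']; R0=R.from_euler('xyz',s['tcp_rot'],degrees=True)
pw,Tw=spout_pose([523,240,142],55.5,0)
print('carry',pw,[np.round(v,2) for v in delta(pw,Tw,p0,R0)])
for t,z in ((0,142),(0,110),(10,80),(20,58),(25,50),(30,44),(35,38),(40,32),(45,28),(52,27)):
    p,T=spout_pose([523,240,z],55.5,t); print(t,z,p.round(),[np.round(v,2) for v in delta(p,T,pw,Tw)])
E
```

```text
carry [597.76562327 348.7846569  183.4       ] [array([-119.27,   58.41, -102.51]), array([ 0.  ,  0.  , -0.41])]
0 142 [598. 349. 183.] [array([0., 0., 0.]), array([0., 0., 0.])]
0 110 [598. 349. 151.] [array([ 0.,  0., 32.]), array([0., 0., 0.])]
10 80 [593. 341. 144.] [array([-0.  , -9.19, 39.71]), array([-0.17,  0.  ,  0.  ])]
20 58 [585. 331. 142.] [array([  0.  , -22.12,  41.35]), array([-0.35,  0.  ,  0.  ])]
25 50 [581. 324. 143.] [array([ -0.  , -29.86,  40.09]), array([-0.44, -0.  ,  0.  ])]
30 44 [576. 317. 146.] [array([  0.  , -38.38,  37.55]), array([-0.52, -0.  ,  0.  ])]
35 38 [571. 310. 148.] [array([ -0.  , -47.62,  35.78]), array([-0.61,  0.  ,  0.  ])]
40 32 [565. 301. 149.] [array([  0.  , -57.49,  34.84]), array([-0.7,  0. ,  0. ])]
45 28 [559. 293. 151.] [array([  0.  , -67.94,  32.79]), array([-0.79,  0.  , -0.  ])]
52 27 [551. 280. 157.] [array([ -0.  , -83.36,  26.89]), array([-0.91, -0.  ,  0.  ])]
```

>>> jog_arm(
  rows=[
    [[0, 0, -4], [0, 0, 0]],
    [[0, 0, -12], [0, 0, 0]],
    [[0, 0, -24], [0, 0, 0]],
    [[0, 0, -38], [0, 0, 0]],
    [[0, 0, -54], [0, 0, 0]],
    [[0, 0, -70], [0, 0, 0]],
    [[0, 0, -84], [0, 0, 0]],
    [[0, 0, -95], [0, 0, 0]],
    [[0, 0, -101], [0, 0, 0]],
    [[0, 0, -103], [0, 0, 0]],
  ],
)

```text
time: 6.2
tool_pos: [485.1, 419.0, 184.6]
tcp_rot: [179.9, -0.0, 122.1]
ft_force: [-0.1, 0.7, -2.4]
finger_gap: 11.3
grip_force: 58.6
```

>>> jog_arm(
  rows=[
    [[-2, 1, 0], [0, 0, -0.01]],
    [[-7, 3, 0], [0, 0, -0.025]],
    [[-14, 7, 0], [0, 0, -0.05]],
    [[-24, 12, 0], [0, 0, -0.08]],
    [[-35, 17, 0], [0, 0, -0.12]],
    [[-47, 23, 0], [0, 0, -0.16]],
    [[-60, 29, 0], [0, 0, -0.205]],
    [[-73, 36, 0], [0, 0, -0.25]],
    [[-86, 42, 0], [0, 0, -0.295]],
    [[-97, 47, 0], [0, 0, -0.335]],
  ],
)

```text
time: 7.2
tool_pos: [576.7, 360.4, 182.4]
tcp_rot: [-179.9, -0.0, 141.4]
ft_force: [-0.2, 0.7, -0.5]
finger_gap: 11.7
grip_force: 58.6
```

>>> jog_arm(
  rows=[
    [[-9, 4.5, 0], [0, 0, -0.03]],
    [[-16, 8, 0], [0, 0, -0.055]],
    [[-20, 10, 0], [0, 0, -0.07]],
    [[-22, 11, 0], [0, 0, -0.075]],
    [[-22, 11, 0], [0, 0, -0.075]],
    [[-22, 11, 0], [0, 0, -0.075]],
  ],
)

```text
time: 7.8
tool_pos: [599.9, 356.5, 183.4]
tcp_rot: [-180.0, -0.0, 145.6]
ft_force: [-0.9, 0.1, -0.5]
finger_gap: 10.9
grip_force: 58.6
```

```bash
python3 - <<'E'
from h import *
s=r.sense(); print(s['tool_pos'],s['tcp_rot'],s['joint_pos'],s['time'])
for n in('top','side'):
    im,P=cloud(n); np.savez('/tmp/%s2'%n,im=im,P=P)
    cv2.imwrite('/tmp/%s2.png'%n,im)
a=cv2.resize(cv2.imread('/tmp/top2.png')[110:270,210:370],(400,400)); b=cv2.resize(cv2.imread('/tmp/side2.png')[60:240,180:360],(400,400))
cv2.imwrite('pics/c1.png',np.hstack([a,b]))
pw,Tw=spout_pose([523,240,142],55.5,0); print([np.round(v,2) for v in delta(pw,Tw)])
E
```

```text
[599.92265978 356.45971372 183.43811711] [-1.79980762e+02 -1.62198064e-02  1.45575001e+02] [ 2.65076658e+01  2.39297213e+01  7.08224745e+01  4.84680695e-03
  8.52724995e+01 -2.90677383e+01] 7.8
[array([-2.62, -7.63,  0.26]), array([-0., -0.,  0.])]
```

View pics/c1.png

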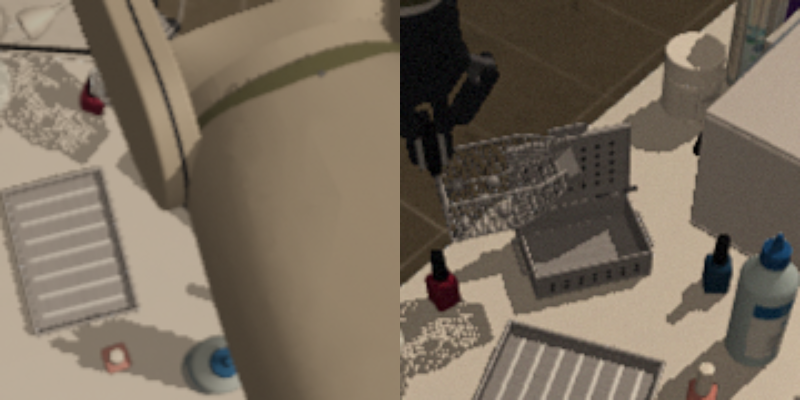

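The tray is now empty and fully visible. The basket hangs level beside the lid and over the box, with its spout at about (575,160) in the side crop. I'll measure the spout from the depth and refit the tray.

```bash
python3 - <<'E'
from h import *
D={n:np.load('/tmp/%s2.npz'%n) for n in('top','side')}
from scipy.spatial import cKDTree
for n in D:
    P=D[n]['P'].reshape(-1,3)
    t=P[(np.hypot(P[:,0]-430,P[:,1]-379)<105)&(P[:,2]>6)&(P[:,2]<16)]; tr=cKDTree(t); t=t[np.array([len(x)>6 for x in tr.query_ball_point(t,8)])]
    print('tray',cv2.minAreaRect(t[:,:2].astype(np.float32)))
P=D['side']['P'].reshape(-1,3); s=r.sense()
ang=np.radians(55.5); X=np.array([np.cos(ang),np.sin(ang)]); Y=np.array([-X[1],X[0]])
q=P[(P[:,2]>100)&(P[:,2]<163)]; d=q[:,:2]-s['tool_pos'][:2]; u=d@X+64; v=d@Y
m=(abs(v)<45)&(u>-90)&(u<80); q=q[m];u=u[m];v=v[m]; z=q[:,2]-105
print('rim/z pct',np.percentile(z[u<40],[1,50,99]).round(1))
for a in range(-90,75,10):
    k=(u>=a)&(u<a+10)
    if k.sum()>5: print(a,k.sum(),'v',np.percentile(v[k],[2,98]).round(),'z',np.percentile(z[k],[2,98]).round())
E
```

```text
tray ((430.86279296875, 379.957763671875), (160.08267211914062, 111.85137176513672), 21.128450393676758)
tray ((429.9916076660156, 378.831787109375), (160.002197265625, 113.69612884521484), 21.01258659362793)
rim/z pct [ 4.9 27.8 54.4]
-70 82 v [-27.  21.] z [33. 47.]
-60 108 v [-27.  20.] z [27. 53.]
-50 80 v [-32.  24.] z [24. 54.]
-40 93 v [-35.  29.] z [19. 54.]
-30 113 v [-40.  32.] z [13. 54.]
-20 104 v [-40.  33.] z [ 9. 54.]
-10 118 v [-40.  33.] z [ 5. 54.]
0 132 v [-40.  33.] z [ 5. 54.]
10 150 v [-41.  33.] z [ 5. 54.]
20 114 v [-41.  34.] z [ 5. 55.]
30 128 v [-39.  33.] z [ 5. 54.]
40 135 v [-40.  34.] z [ 5. 54.]
50 96 v [-39.  34.] z [ 3. 54.]
60 62 v [-30.  32.] z [ 5. 55.]
```

```bash
sed -i 's/TC=np.array(\[64,0,78.4\])/TC=np.array([64,3,78.4])/' h.py
python3 - <<'E'
from h import *
for t,z in ((0,142),(0,110),(10,80),(20,58),(25,50),(30,44),(35,38),(40,32),(45,28),(52,27)):
    p,T=spout_pose([523,240,z],55.5,t); print(t,z,p.round(),[np.round(v,2) for v in delta(p,T)])
E
```

```text
0 142 [595. 350. 183.] [array([ 0.38, -7.63,  0.26]), array([-0., -0.,  0.])]
0 110 [595. 350. 151.] [array([ 0.38, -7.62, 32.26]), array([-0., -0.,  0.])]
10 80 [590. 343. 144.] [array([  0.39, -16.82,  39.96]), array([-0.17, -0.  ,  0.  ])]
20 58 [583. 332. 142.] [array([  0.41, -29.74,  41.61]), array([-0.35, -0.  ,  0.  ])]
25 50 [578. 326. 143.] [array([  0.42, -37.49,  40.35]), array([-0.44, -0.  ,  0.  ])]
30 44 [574. 319. 146.] [array([  0.44, -46.01,  37.8 ]), array([-0.52, -0.  ,  0.  ])]
35 38 [568. 311. 148.] [array([  0.45, -55.24,  36.03]), array([-0.61, -0.  ,  0.  ])]
40 32 [563. 303. 149.] [array([  0.46, -65.12,  35.1 ]), array([-0.7, -0. ,  0. ])]
45 28 [557. 294. 151.] [array([  0.48, -75.56,  33.05]), array([-0.79, -0.  ,  0.  ])]
52 27 [548. 282. 157.] [array([  0.5 , -90.98,  27.15]), array([-0.91, -0.  ,  0.  ])]
```

>>> jog_arm(
  rows=[
    [[0, -2, 6], [0, 0, 0]],
    [[0, -5, 16], [0, 0, 0]],
    [[0, -8, 26], [0, 0, 0]],
    [[0, -10, 33], [-0.04, 0, 0]],
    [[0, -13, 37], [-0.1, 0, 0]],
    [[0, -17, 40], [-0.17, 0, 0]],
    [[0, -22, 41], [-0.24, 0, 0]],
    [[0, -26, 41.5], [-0.3, 0, 0]],
    [[0, -30, 41.5], [-0.35, 0, 0]],
    [[0, -30, 41.5], [-0.35, 0, 0]],
  ],
)

```text
time: 8.9
tool_pos: [581.4, 329.8, 139.8]
tcp_rot: [160.1, -0.1, 145.5]
ft_force: [-0.4, 0.3, -1.9]
finger_gap: 11.4
grip_force: 58.7
```

```bash
python3 - <<'E'
from h import *
s=r.sense(); print(s['time'],s['joint_pos'].round(1))
for t,z in ((20,58),(25,50),(30,44),(35,38),(40,32),(45,28),(52,27)):
    p,T=spout_pose([523,240,z],55.5,t); print(t,z,[np.round(v,2) for v in delta(p,T)])
im,P=cloud('side'); cv2.imwrite('pics/t1.png',cv2.resize(im[60:240,180:360],(600,600)))
E
```

```text
8.9 [ 18.7   6.   99.   13.8  59.6 -42.2]
20 58 [array([ 0.28,  3.43, -1.16]), array([-0., -0., -0.])]
25 50 [array([ 0.28, -3.43, -4.98]), array([-0.09, -0.  , -0.  ])]
30 44 [array([  0.28, -10.57, -10.28]), array([-0.18, -0.  , -0.  ])]
35 38 [array([  0.29, -18.65, -15.09]), array([-0.26, -0.  , -0.  ])]
40 32 [array([  0.29, -27.61, -19.34]), array([-0.35, -0.  , -0.  ])]
45 28 [array([  0.29, -36.73, -24.83]), array([-0.44, -0.  , -0.  ])]
52 27 [array([  0.3 , -49.22, -35.62]), array([-0.56, -0.  , -0.  ])]
```

View pics/t1.png

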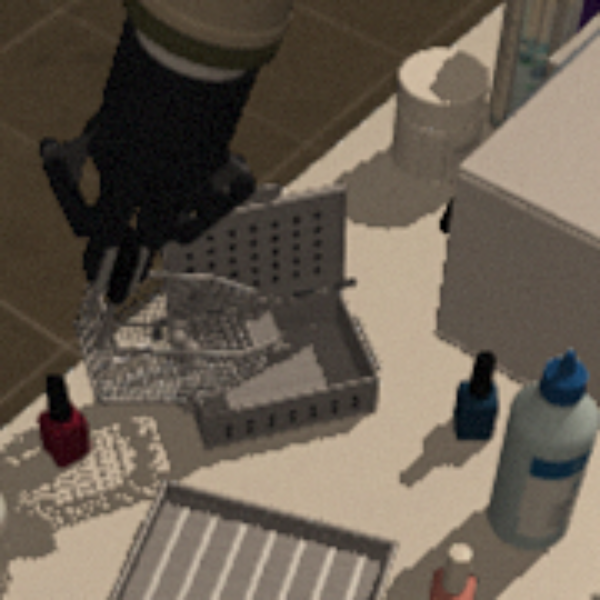

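The basket is tipped 20° with the spout over the middle of the box, at about (275,335) in the crop. It is clear of the lid, and the balls are still inside.

>>> jog_arm(
  rows=[
    [[0, 0, -3], [-0.03, 0, 0]],
    [[0, -2, -4], [-0.06, 0, 0]],
    [[0, -3.5, -5], [-0.09, 0, 0]],
    [[0, -6, -7], [-0.12, 0, 0]],
    [[0, -8, -9], [-0.15, 0, 0]],
    [[0, -10.5, -10.5], [-0.18, 0, 0]],
    [[0, -13, -12], [-0.205, 0, 0]],
    [[0, -16, -13.5], [-0.23, 0, 0]],
    [[0, -18.5, -15], [-0.26, 0, 0]],
    [[0, -18.5, -15], [-0.26, 0, 0]],
  ],
)

```text
time: 9.95
tool_pos: [570.2, 312.8, 149.5]
tcp_rot: [145.0, -0.0, 145.6]
ft_force: [0.7, -0.1, -1.4]
finger_gap: 11.2
grip_force: 58.7
```

```bash
python3 - <<'E'
from h import *
s=r.sense(); print(s['time'],s['joint_pos'].round(1),s['tcp_rot'],s['ft_force'])
for t,z in ((35,38),(40,33),(45,30),(50,28),(54,27)):
    p,T=spout_pose([523,240,z],55.5,t); print(t,z,[np.round(v,2) for v in delta(p,T)])
E
```

```text
9.95 [ 11.   -5.1 114.   32.   49.4 -61. ] [ 1.45045364e+02 -2.39712656e-02  1.45567357e+02] [ 0.67598074 -0.0880915  -1.35522582]
35 38 [array([ 0.72, -2.97,  0.16]), array([-0., -0.,  0.])]
40 33 [array([ 0.73, -9.96, -7.09]), array([-0.09, -0.  ,  0.  ])]
45 30 [array([  0.74, -16.77, -15.57]), array([-0.18, -0.  ,  0.  ])]
50 28 [array([  0.76, -23.94, -24.39]), array([-0.26, -0.  ,  0.  ])]
54 27 [array([  0.77, -29.98, -31.53]), array([-0.33, -0.  ,  0.  ])]
```

>>> jog_arm(
  rows=[
    [[0.5, -4, -2], [-0.03, 0, 0]],
    [[0.5, -7, -4.5], [-0.06, 0, 0]],
    [[0.5, -10, -7], [-0.09, 0, 0]],
    [[0.5, -12, -10], [-0.12, 0, 0]],
    [[0.5, -14.5, -13], [-0.15, 0, 0]],
    [[0.5, -17, -15.5], [-0.18, 0, 0]],
    [[0.5, -19, -18.5], [-0.205, 0, 0]],
    [[0.5, -21.5, -21.5], [-0.23, 0, 0]],
    [[0.5, -24, -24.5], [-0.26, 0, 0]],
    [[0.5, -24, -24.5], [-0.26, 0, 0]],
  ],
)

```text
time: 10.95
tool_pos: [551.0, 285.3, 155.9]
tcp_rot: [130.2, -0.0, 145.6]
ft_force: [-0.1, 0.5, -1.0]
finger_gap: 11.5
grip_force: 58.9
```

```bash
python3 - <<'E'
from h import *
s=r.sense(); print(s['time'],s['joint_pos'].round(1),s['tcp_rot'],s['ft_force'])
for t,z in ((50,28),(55,27)):
    p,T=spout_pose([523,240,z],55.5,t); print(t,z,[np.round(v,2) for v in delta(p,T)])
E
```

```text
10.95 [  0.6 -13.1 127.7  57.1  48.2 -88.5] [ 1.30177811e+02 -3.25406554e-02  1.45569541e+02] [-0.13397906  0.54615925 -1.01543915]
50 28 [array([ 0.38, -0.19,  0.1 ]), array([-0., -0.,  0.])]
55 27 [array([  0.39,  -5.1 , -10.59]), array([-0.09, -0.  ,  0.  ])]
```

>>> jog_arm(
  rows=[
    [[0, -1.5, -3], [-0.03, 0, 0]],
    [[0, -3, -7], [-0.06, 0, 0]],
    [[0, -5, -10.5], [-0.09, 0, 0]],
    [[0, -5, -10.5], [-0.09, 0, 0]],
    [[0, -5, -10.5], [-0.09, 0, 0]],
    [[0, -5, -10.5], [-0.09, 0, 0]],
    [[0, -5, -10.5], [-0.09, 0, 0]],
    [[0, -5, -10.5], [-0.09, 0, 0]],
    [[0, -5, -10.5], [-0.09, 0, 0]],
    [[0, -5, -10.5], [-0.09, 0, 0]],
  ],
)

```text
time: 11.95
tool_pos: [544.7, 276.3, 159.2]
tcp_rot: [125.0, 0.0, 145.6]
ft_force: [0.2, 0.1, -0.1]
finger_gap: 11.3
grip_force: 58.9
```

```bash
python3 - <<'E'
from h import *
s=r.sense(); print(s['time'],s['joint_pos'].round(1),s['tool_pos'],s['ft_force'])
im,P=cloud('side'); cv2.imwrite('pics/t2.png',cv2.resize(im[90:220,200:330],(600,600)))
E
```

```text
11.95 [ -3.3 -14.2 131.4  65.7  50.3 -98.2] [544.72250586 276.28439933 159.21166145] [ 0.17916855  0.11489452 -0.11231484]
```

View pics/t2.png

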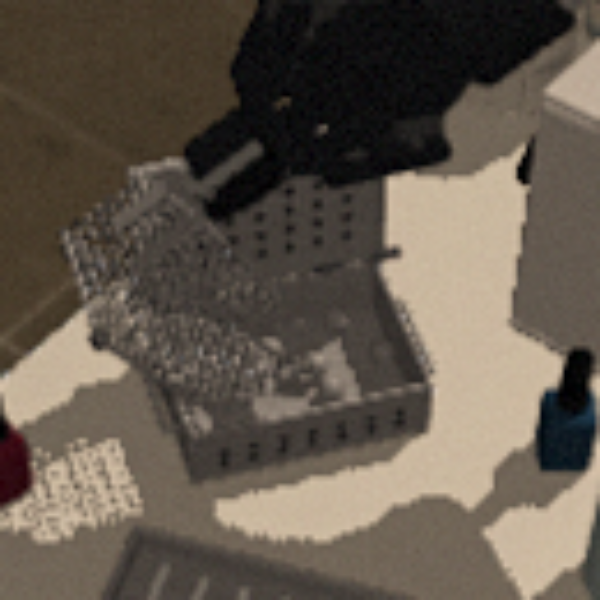

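The basket is at 55° with the spout inside the box, and balls show in the box around (340,325) and (380,350). I'll give a small wiggle, then raise it to count them.

>>> jog_arm(
  rows=[
    [[0, 2, 5], [0.05, 0, 0]],
    [[0, 0, 0], [0, 0, 0]],
    [[0, 2, 5], [0.05, 0, 0]],
    [[0, 0, 0], [0, 0, 0]],
    [[0, 0, 0], [0, 0, 0]],
    [[0, 0, 0], [0, 0, 0]],
    [[0, 0, 0], [0, 0, 0]],
  ],
)

```text
time: 12.7
tool_pos: [544.9, 276.1, 159.2]
tcp_rot: [125.0, -0.0, 145.6]
ft_force: [0.2, -0.5, -1.2]
finger_gap: 11.2
grip_force: 59.0
```

```bash
python3 - <<'E'
from h import *
for t,z in ((50,35),(40,55),(30,85),(30,110)):
    p,T=spout_pose([523,240,z],55.5,t); print(t,z,[np.round(v,2) for v in delta(p,T)])
print([r.sense()['ft_force'].round(2) for _ in range(3)])
E
```

```text
50 35 [array([0.53, 9.18, 6.95]), array([ 0.09, -0.  ,  0.  ])]
40 55 [array([ 0.51, 28.68, 19.38]), array([ 0.26, -0.  ,  0.  ])]
30 85 [array([ 0.49, 52.17, 26.25]), array([ 0.44, -0.  ,  0.  ])]
30 110 [array([ 0.49, 72.64, 11.9 ]), array([ 0.44, -0.  ,  0.  ])]
[array([ 0.2 , -0.49, -1.19]), array([ 0.2 , -0.49, -1.19]), array([ 0.2 , -0.49, -1.19])]
```

>>> jog_arm(
  rows=[
    [[0, 5, 3], [0.04, 0, 0]],
    [[0, 10, 7], [0.09, 0, 0]],
    [[0, 19, 13], [0.17, 0, 0]],
    [[0, 29, 19], [0.26, 0, 0]],
    [[0, 40, 23], [0.35, 0, 0]],
    [[0, 52, 26], [0.44, 0, 0]],
    [[0, 63, 18], [0.44, 0, 0]],
    [[0, 73, 12], [0.44, 0, 0]],
    [[0, 73, 12], [0.44, 0, 0]],
    [[0, 73, 12], [0.44, 0, 0]],
  ],
)

```text
time: 13.7
tool_pos: [573.5, 318.1, 211.6]
tcp_rot: [150.2, -0.0, 145.5]
ft_force: [-0.2, -1.1, -1.3]
finger_gap: 11.2
grip_force: 59.1
```

```bash
python3 - <<'E'
from h import *
s=r.sense(); print(s['time'],s['joint_pos'].round(1),s['tool_pos'],s['ft_force'])
im,P=cloud('side'); cv2.imwrite('pics/t3.png',cv2.resize(im[90:220,200:330],(600,600),interpolation=cv2.INTER_CUBIC))
for t,z in ((30,110),(15,130),(0,142)):
    p,T=spout_pose([523,240,z],55.5,t); print(t,z,[np.round(v,2) for v in delta(p,T)])
E
```

```text
13.7 [ 13.8  -5.7 105.7  22.8  58.9 -50. ] [573.54083641 318.10390583 211.59275022] [-0.19630865 -1.07650296 -1.3216827 ]
30 110 [array([ 0.26,  1.22, -0.32]), array([-0., -0., -0.])]
15 130 [array([ 0.24, 17.52, 17.87]), array([ 0.26, -0.  , -0.  ])]
0 142 [array([ 0.21, 20.42, 43.43]), array([ 0.52, -0.  ,  0.  ])]
```

View pics/t3.png

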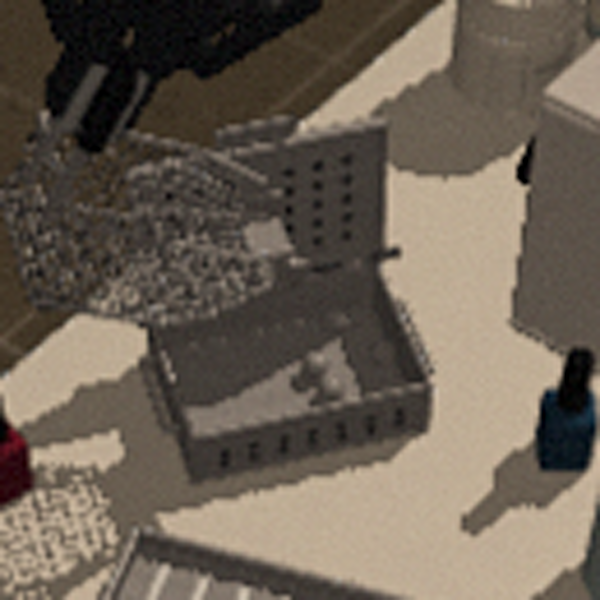

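In the box I see balls at about (318,360), (330,385), (345,325) and (380,355), and possibly (300,382). I'll check the count with depth.

```bash
python3 - <<'E'
from h import *
a=np.radians(55.5); X=np.array([np.cos(a),np.sin(a)]); Y=np.array([-X[1],X[0]])
Q=[]
for i in range(6):
    im,P=cloud('side'); Q.append(P)
P=np.nanmedian(Q,0); d=P[...,:2]-[527,238]; u=d@X; v=d@Y; z=P[...,2]
m=(abs(u)<58)&(abs(v)<40)&(z<22); print('floor z',np.percentile(z[m],[5,25,50,75,95]).round(1))
# height map, 4 mm cells
H=np.full((20,30),-1.)
for a_,b_,c_ in zip(u[m],v[m],z[m]): 
    i,j=int((40-b_)//4),int((a_+60)//4); H[i,j]=max(H[i,j],c_)
for row in H: print(''.join('%3s'%('.' if h<0 else int(h)) for h in row))
print(r.sense()['ft_force'],r.sense()['time'])
E
```

```text
floor z [ 1.9  2.6  3.1  3.6 14.9]
  .  .  .  .  .  .  .  .  .  .  .  .  .  .  .  .  .  .  .  .  .  .  .  .  .  .  .  .  .  .
  .  .  .  .  .  .  .  .  .  .  .  .  .  .  .  .  .  .  .  .  .  .  .  .  .  .  .  .  .  .
  .  .  .  .  .  .  .  .  .  .  .  .  .  .  .  .  .  .  .  .  .  .  .  .  .  .  .  .  .  .
  .  .  .  .  .  .  .  .  .  .  .  .  .  .  .  .  .  .  .  .  .  .  .  .  .  .  .  .  .  .
  .  .  .  .  .  .  .  .  .  .  .  .  .  .  .  .  .  .  .  .  .  .  .  .  .  .  .  .  .  .
  .  .  .  3  .  .  .  . 11 16 13 14  .  .  .  .  .  .  .  .  .  3  .  .  .  .  .  .  .  .
  3  3  2  3  2  2  3  3 13 17 16 14  3  3  3  2  3  3  3  3  3  3  3  2  3  3  3  3  .  .
  3  2  2  3  3  3  3  3  . 16 16 13  3  3  3  3  3  4  1  3  4  4  3  3  2  3  2  2  3  .
  2  3  3  2  3  4  3  3  .  . 14  3  2  4  2  4  2  3  2  4  4  3  2  3  3  3  3  2  .  .
 14 14 13 10  3  3  3  2  3 12 15 14  3  2  3  2  4  4  3  3  3  3  4  2  2  3  2  3  .  .
 15 16 16 13  3  3  3  3  4 14 17 16 14  3  4  4  3  3  3  3  2  3  3  2  2  2  3  3  .  .
  . 16 14  3  2  3  2  3  2  . 17 16  3  2  3  3  3  3  3  3  2  3  3  3  2  3  3  2  .  .
  .  .  .  2  2  3  4  3  2  .  . 15  3  3  3  3  4  2  3  2  2  3  3  4  2  3  3  3  .  .
  .  .  3  3  3  2  2  3  2  .  .  2  2  4  3  3  3  3  2  3  3  2  2  2  3  3  3  4  .  .
  .  3  3  3  3  3  3  3  3  .  4  3  2  3  3  3  3  4  3  3  3  2  2  3  3  3  2  4  .  .
  2  2  3  2  3  1  3  2  3  2  2  3  1  2  2  3  2  3  3  3  3  2  2  3  3  3  2  3  .  .
  .  3  4  2 11 15 16 10  3  4  3  1  2  3  3  3  3  2  4  2  3  1  4  3  2  3  3  2  2  .
  1  3  2  3 13 16 15  9  2  2  3  3  3  3  2  3  4  4  3  3  3  3  2  2  3  1  3  3  .  .
  2  3  2  3 15 16 15 12  2  3  2  2  2  3  3  3  2  3  3  3  3  3  3  3  2  2  3  2  .  .
  2  2  3 21  .  .  .  3  2 17  2 16 11  9  3  3 10  4  2  2  3  3  3  3 15  2  3  3  2  .
[ 0.77686059 -0.60774841 -0.73539454] 14.05
```

>>> jog_arm(
  rows=[
    [[0, 6, 6], [0.09, 0, 0]],
    [[0, 12, 12], [0.17, 0, 0]],
    [[0, 17, 18], [0.26, 0, 0]],
    [[0, 19, 26], [0.35, 0, 0]],
    [[0, 20, 35], [0.44, 0, 0]],
    [[0, 20.5, 43.5], [0.524, 0, 0]],
    [[0, 20.5, 43.5], [0.524, 0, 0]],
    [[0, 20.5, 43.5], [0.524, 0, 0]],
  ],
)

```text
time: 14.85
tool_pos: [596.0, 351.7, 183.1]
tcp_rot: [-179.8, -0.1, 145.6]
ft_force: [0.5, -1.0, -0.4]
finger_gap: 11.0
grip_force: 59.0
```

```bash
cat >> h.py <<'E'
def org_pose(o,yaw):
    B,T=bask(None,yaw,0); return np.array(o)+B.apply(TC),T
E
python3 - <<'E'
from h import *
s=r.sense(); print(s['time'],s['joint_pos'].round(1),s['tool_pos'],s['tcp_rot'])
p,T=org_pose([430.4,379.4,105],21); print(p,[np.round(v,2) for v in delta(p,T)])
E
```

```text
14.85 [ 26.3  23.3  71.7  -0.1  85.3 -29.3] [595.97085327 351.74263115 183.06331337] [-1.79762783e+02 -6.85758188e-02  1.45627558e+02]
[489.07404345 405.13629005 183.4       ] [array([118.38, -16.28,  -0.13]), array([-0. ,  0. ,  0.6])]
```

>>> jog_arm(
  rows=[
    [[4, 0, 0], [0, 0, 0.02]],
    [[12, -1, 0], [0, 0, 0.06]],
    [[24, -3, 0], [0, 0, 0.12]],
    [[38, -5, 0], [0, 0, 0.19]],
    [[53, -7, 0], [0, 0, 0.27]],
    [[68, -9, 0], [0, 0, 0.35]],
    [[83, -11, 0], [0, 0, 0.43]],
    [[97, -13, 0], [0, 0, 0.5]],
    [[108, -15, 0], [0, 0, 0.55]],
    [[115, -16, 0], [0, 0, 0.585]],
  ],
)

```text
time: 15.85
tool_pos: [491.6, 403.2, 186.5]
tcp_rot: [180.0, 0.0, 111.9]
ft_force: [0.4, 0.4, -0.5]
finger_gap: 11.4
grip_force: 59.2
```

>>> jog_arm(
  rows=[
    [[0, 0, 0], [0, 0, 0.015]],
    [[0, 0, 0], [0, 0, 0.015]],
  ],
)

```text
time: 16.05
tool_pos: [492.6, 402.8, 186.0]
tcp_rot: [-180.0, 0.1, 111.2]
ft_force: [0.1, -0.1, -0.9]
finger_gap: 11.5
grip_force: 59.1
```

```bash
python3 - <<'E'
from h import *
s=r.sense(); print(s['time'],s['tool_pos'],s['tcp_rot'])
p,T=org_pose([430.4,379.4,105],21); print(p,[np.round(v,2) for v in delta(p,T)])
Q=[];
for i in range(4): im,P=cloud('top'); Q.append(P)
cv2.imwrite('/tmp/top3.png',im)
P=np.nanmedian(Q,0)
a=np.radians(55.5); X=np.array([np.cos(a),np.sin(a)]); Y=np.array([-X[1],X[0]])
d=P[...,:2]-[527,238]; u=d@X; v=d@Y; z=P[...,2]
m=(abs(u)<58)&(abs(v)<40)&(z<30); H=np.full((20,30),-1.)
for a_,b_,c_ in zip(u[m],v[m],z[m]): 
    i,j=int((40-b_)//4),int((a_+60)//4); H[i,j]=max(H[i,j],c_)
for row in H: print(''.join('%3s'%('.' if h<0 else int(h)) for h in row))
A=cv2.resize(im[110:270,190:350],(400,400),interpolation=cv2.INTER_CUBIC)
im2,P2=cloud('side'); B=cv2.resize(im2[80:240,180:340],(400,400),interpolation=cv2.INTER_CUBIC)
cv2.imwrite('pics/last.png',np.hstack([A,B])); np.savez('/tmp/s4',P=P2,im=im2)
E
```

```text
16.05 [492.57301781 402.81953704 185.98302043] [-1.79955447e+02  8.63335692e-02  1.11164460e+02]
[489.07404345 405.13629005 183.4       ] [array([ 3.43, -2.42,  2.58]), array([-0.,  0.,  0.])]
  .  .  .  .  .  .  .  .  .  .  .  .  .  .  .  .  .  .  .  .  .  .  .  .  .  .  .  .  .  .
  .  .  .  .  .  .  .  .  .  .  .  4  4  6  5  4  4  4  5  6  5  2  5  5  6  4  4  5  4  4
  .  .  .  .  .  .  .  .  .  .  .  5  5  4  6  4  5  5  4  2  5  5  5  5  5  4  4  5  5  4
  .  .  .  .  .  .  .  .  .  .  4  5  4  6  6  4  5  5  5  6  4  6  4  4  6  5  5  6  5  4
  .  .  .  .  .  .  .  .  .  .  4  5  5  3  4  4  5  5  6  5  4  5  6  4  4  6  5  4  6  3
  .  .  .  .  .  .  .  .  . 16 19 14  5  5  4  5  6  7  5  3  5  5  5  7  4  6  5  5  6  4
  .  .  .  .  .  .  .  .  . 18 19 17 10  4  5  5  5  5  5  4  5  5  6  5  4  4  5  4  5  4
  .  .  .  .  .  .  .  .  . 18 18 16  3  5  5  5  5  3  4  5  5  4  4  4  4  5  4  5  6  5
  .  .  .  .  .  .  .  .  4  4  .  .  5  4  4  4  5  5  4  5  5  5  6  5  5  5  5  4  4  5
  .  .  .  .  .  .  .  .  5 14 16 15  5  5  4  4  4  4  5  5  4  4  5  6  5  4  6  6  4 
[... 212 characters left out ...]
  5 13 16  3  3  5  3  5  4  5  5  6  4  4  6  5  4  6  4  6  4
  .  .  .  .  .  .  4  4  5  4  4  4  4  5  4  4  5  5  5  6  5  4  6  4  4  4  3  4  5  4
  .  .  .  .  .  .  .  .  .  .  5  5  4  6  6  5  5  4  5  6  5  5  4  4  6  4  4  5  4  5
  .  .  .  .  .  .  .  .  .  .  .  .  .  5  4  4  4  6  6  5  4  6  6  4  5  5  4  4  4  4
  .  .  .  .  .  .  .  .  .  .  .  .  .  .  .  4  4  5  6  4  4  4  4  6  6  4  3  4  5  4
  .  .  .  .  .  .  .  .  .  .  .  .  .  .  .  .  .  .  .  4  4  5  4  6  5  4  5  5  4  5
  .  .  .  .  .  .  .  .  .  .  .  .  .  .  .  .  .  .  .  .  .  4  6  5  6  4  5  4  5  6
  .  .  .  .  .  .  .  .  .  .  .  .  .  .  .  .  .  .  .  .  .  .  .  .  .  5  6  5  5  4
```

>>> jog_arm(
  rows=[
    [[8, 0, 0], [0, 0, 0]],
    [[20, 0, 0], [0, 0, 0]],
    [[35, 0, 0], [0, 0, 0]],
    [[50, 0, 0], [0, 0, 0]],
    [[65, 0, 0], [0, 0, 0]],
    [[75, 0, 0], [0, 0, 0]],
    [[80, 0, 0], [0, 0, 0]],
    [[80, 0, 0], [0, 0, 0]],
  ],
)

```text
time: 17.1
tool_pos: [462.9, 478.6, 184.3]
tcp_rot: [-179.8, 0.1, 111.3]
ft_force: [0.7, -0.4, 0.3]
finger_gap: 11.3
grip_force: 59.1
```

```bash
cat > bx.py <<'E'
from h import *
def hm():
    Q=[]
    for i in range(3): im,P=cloud('top'); Q.append(P)
    P=np.nanmedian(Q,0)
    a=np.radians(55.5); X=np.array([np.cos(a),np.sin(a)]); Y=np.array([-X[1],X[0]])
    d=P[...,:2]-[527,238]; u=d@X; v=d@Y; z=P[...,2]
    m=(abs(u)<60)&(abs(v)<40)&(z<30); H=np.full((20,30),-1.)
    for a_,b_,c_ in zip(u[m],v[m],z[m]):
        i,j=int((40-b_)//4),int((a_+60)//4); H[i,j]=max(H[i,j],c_)
    for row in H: print(''.join('%3s'%('.' if h<0 else int(h)) for h in row))
    return im,P
E
python3 - <<'E'
from bx import *
hm()
p,T=org_pose([430.4,379.4,105],21); print(p,[np.round(v,2) for v in delta(p,T)],r.sense()['time'])
E
```

```text
.  . 16  .  .  .  .  .  .  .  .  .  .  .  .  .  .  .  .  .  .  .  .  .  .  .  .  .  .  .
  . 17 18 17  3  8  .  .  .  .  .  .  .  .  .  .  .  .  .  .  .  .  .  .  .  .  .  .  .  .
  3 19 19 16  6  5  5  6  .  .  .  .  .  .  .  .  .  .  .  .  .  .  .  .  .  .  .  .  .  .
  3 16 15  7  4  6  4  5  6  6  3  6  .  .  .  .  .  .  .  .  .  .  .  .  .  .  .  .  .  .
  6  3  5  6  4  6  5  6  5  4  5  5  6  4  .  6  .  .  .  .  .  .  .  .  .  .  .  .  .  .
  5  4  5  4  4  6  7  6  6 15 17 13  4  5  6  6  5  5  4  .  .  .  .  .  .  .  .  .  .  .
  3  6  4  5  5  5  5  6 14 18 19 15 13  6  5  4  7  6  5  4  8  .  .  .  .  .  .  .  .  .
  3  4  5  6  5  4  5  5  3 18 18 16  4  4  5  5  5  4  4  3  5  5  5  3  5  5  .  .  .  .
  4  4  7  4  4  5  4  5  6  5  .  7  6  5  5  5  5  4  5  4  4  6  4  5  5  5  5  6  4 28
  5 17 17  9  7  7  7  6  5 13 18 17  4  5  5  5  5  5  5  5  3  5  6  4  4  5  4  5  5 27
 15 18 19 17  6  4  4  4  4 16 17 19 14  5  4  7  5  4  3  5  4  5  4  7  3  5  3  5  5 23
 13 17 18  .  4  5  5  6  4 15 18 18 17  4  5  4  5  3  4  5  5  3  4  4  5  4  5  5  4 24
  .  .  .  4  4  3  6  5  5  5 13 17  5  7  4  5  7  4  6  4  5  4  5  5  4  4  4  7  5 10
  4  5  7  5  4  4  4  4  5  5  6  3  5  6  3  5  4  5  5  5  4  4  5  5  5  5  5  6  4 19
  3  5  6  7  5  3  4  4  3  3  5  4  5  7  5  6  5  4  6  6  4  5  4  4  5  3  5  4  6 18
  5  6  5  5  5  5 13  5  4  3  4  5  4  6  6  5  6  5  5  4  4  5  4  4  5  6  4  6  6 29
  .  5  5  5  4 15 19 14  4  4  6  7  6  4  4  6  7  6  3  4  5  5  5  4  6  4  3  4  5 29
  4  5  5  5 13 17 20 15  3  6  6  5  5  5  6  4  6  4  5  6  8  4  4  5  6  5  5  5  5 27
  4  4  4  6 14 17 17 15  6  6  4  4  6  5  4  5  4  6  6  5  5  5  4  4  5  4  4  6  5 24
  4  6  5  5 27 23 13  4 14  5  6  6 27 28  5  6  3  7 27 10  5 13  6  8  4  5 26  7 16 29
[489.07404345 405.13629005 183.4       ] [array([-76.51,  -2.37,   1.16]), array([-0.,  0.,  0.])] 17.25
```

All five balls are in the box. I'll put the basket back.

>>> jog_arm(
  rows=[
    [[-12, 0, 0], [0, 0, 0]],
    [[-28, -1, 0], [0, 0, 0]],
    [[-45, -2, 0], [0, 0, 0]],
    [[-60, -2, 0], [0, 0, 0]],
    [[-70, -2, 0], [0, 0, 0]],
    [[-76.5, -2, 1], [0, 0, 0]],
    [[-76.5, -2, 1], [0, 0, 0]],
    [[-76.5, -2, 1], [0, 0, 0]],
  ],
)

```text
time: 18.05
tool_pos: [489.1, 405.9, 183.6]
tcp_rot: [-179.8, 0.1, 111.2]
ft_force: [-0.0, -0.1, -0.9]
finger_gap: 11.4
grip_force: 59.1
```

```bash
python3 - <<'E'
from h import *
P=cloud('side')[1].reshape(-1,3); s=r.sense(); print(s['tool_pos'],s['tcp_rot'])
ang=np.radians(s['tcp_rot'][2]-90); X=np.array([np.cos(ang),np.sin(ang)]); Y=np.array([-X[1],X[0]])
q=P[(P[:,2]>100)&(P[:,2]<166)]; d=q[:,:2]-s['tool_pos'][:2]; u=d@X+64; v=d@Y
m=(abs(v)<48)&(u>-90)&(u<80); u=u[m];v=v[m]; z=q[m][:,2]-s['tool_pos'][2]+78.4
for a in range(-90,75,15):
    k=(u>=a)&(u<a+15)
    if k.sum()>5: print(a,k.sum(),'v',np.percentile(v[k],[2,98]).round(),'z',np.percentile(z[k],[2,98]).round(1))
k=z>46; print(cv2.minAreaRect(np.stack([u[k],v[k]],1).astype(np.float32)))
p,T=org_pose([430.4,379.4,105],21); print(p,[np.round(v,2) for v in delta(p,T)],s['time'])
E
```

```text
[488.97750524 406.11659426 183.57015862] [-1.79808398e+02  1.13053949e-01  1.11217197e+02]
-75 118 v [-27.  20.] z [32.8 47.4]
-60 197 v [-29.  22.] z [25.8 53.9]
-45 172 v [-35.  29.] z [18.9 54.2]
-30 204 v [-39.  33.] z [11.5 54.2]
-15 207 v [-40.  33.] z [ 5.1 53.9]
0 220 v [-40.  33.] z [ 4.2 54.5]
15 191 v [-40.  33.] z [ 5.  54.6]
30 222 v [-39.  33.] z [ 4.9 54. ]
45 253 v [-40.  33.] z [ 3.7 54.3]
60 156 v [-36.  31.] z [ 5.4 56.7]
((-0.7467689514160156, -3.2218971252441406), (75.02948760986328, 127.8244400024414), 89.60420227050781)
[489.07404345 405.13629005 183.4       ] [array([-0.95, -0.26,  0.17]), array([-0.,  0.,  0.])] 18.1
```

>>> jog_arm(
  rows=[
    [[-1, 0, 15], [0, 0, 0]],
    [[-1, 0, 32], [0, 0, 0]],
    [[-1, 0, 50], [0, 0, 0]],
    [[-1, 0, 66], [0, 0, 0]],
    [[-1, 0, 80], [0, 0, 0]],
    [[-1, 0, 90], [0, 0, 0]],
    [[-1, 0, 96], [0, 0, 0]],
    [[-1, 0, 99], [0, 0, 0]],
    [[-1, 0, 101.5], [0, 0, 0]],
    [[-1, 0, 101.5], [0, 0, 0]],
  ],
)

```text
time: 19.1
tool_pos: [489.6, 404.6, 82.5]
tcp_rot: [-179.9, 0.1, 111.2]
ft_force: [0.9, 0.6, -1.2]
finger_gap: 11.3
grip_force: 59.1
```

>>> jog_arm(
  rows=[
    [[0, 0, 0.5], [0, 0, 0]],
    [[0, 0, 0.5], [0, 0, 0]],
  ],
)

```text
time: 19.3
tool_pos: [489.6, 404.7, 82.2]
tcp_rot: [-179.9, 0.1, 111.2]
ft_force: [-0.1, 0.5, -1.1]
finger_gap: 11.2
grip_force: 59.1
```

>>> jog_arm(
  rows=[
    [[0, 0, 0.6], [0, 0, 0]],
    [[0, 0, 1.0], [0, 0, 0]],
    [[0, 0, 1.0], [0, 0, 0]],
  ],
)

```text
time: 19.6
tool_pos: [489.5, 404.5, 80.9]
tcp_rot: [-179.8, 0.1, 111.2]
ft_force: [0.9, -0.8, 0.7]
finger_gap: 11.6
grip_force: 59.3
```

>>> jog_arm(
  rows=[
    [[0, 0, 0], [0, 0, 0]],
    [[0, 0, 0], [0, 0, 0]],
    [[0, 0, 0], [0, 0, 0]],
    [[0, 0, 0], [0, 0, 0]],
    [[0, 0, 0], [0, 0, 0]],
    [[0, 0, 0], [0, 0, 0]],
    [[0, 0, 0], [0, 0, 0]],
    [[0, 0, 0], [0, 0, 0]],
  ],
  grip=60,
)

```text
time: 20.4
tool_pos: [489.3, 404.4, 80.6]
tcp_rot: [-179.8, 0.1, 111.2]
ft_force: [0.4, -0.1, 0.4]
finger_gap: 60.1
grip_force: 0.0
```

>>> jog_arm(
  rows=[
    [[0, 0, -10], [0, 0, 0]],
    [[0, 0, -30], [0, 0, 0]],
    [[0, 0, -60], [0, 0, 0]],
    [[0, 0, -90], [0, 0, 0]],
    [[-20, 0, -120], [0, 0, 0]],
    [[-50, 0, -150], [0, 0, 0]],
    [[-90, 0, -150], [0, 0, 0]],
    [[-130, 0, -150], [0, 0, 0]],
    [[-130, 0, -150], [0, 0, 0]],
  ],
  grip=60,
)

```text
time: 21.3
tool_pos: [538.7, 279.6, 232.4]
tcp_rot: [-179.9, 0.2, 111.0]
ft_force: [0.1, 0.7, -1.0]
finger_gap: 60.0
grip_force: 0.0
```

```bash
python3 - <<'E'
from h import *
s=r.sense(); print(s['tool_pos'],s['tcp_rot'],s['joint_pos'],s['time'])
im,P=cloud('side'); 
a=np.radians(21); X=np.array([np.cos(a),np.sin(a)]); Y=np.array([-X[1],X[0]])
Q=P.reshape(-1,3); d=Q[:,:2]-[430,378.8]; u=d@X; v=d@Y
k=(abs(u)<90)&(abs(v)<60)&(Q[:,2]>48)&(Q[:,2]<58); print(k.sum(),cv2.minAreaRect(np.stack([u[k],v[k]],1).astype(np.float32)))
k=(abs(u)<90)&(abs(v)<60)&(Q[:,2]>116)&(Q[:,2]<124); print(k.sum(),cv2.minAreaRect(np.stack([u[k],v[k]],1).astype(np.float32)))
# lid
l=Q[(np.hypot(Q[:,0]-560,Q[:,1]-205)<95)&(Q[:,2]>50)&(Q[:,2]<140)]; c=l.mean(0); w=np.linalg.svd(l-c,full_matrices=0)[2]; print(c.round(1),w[2].round(3),len(l),l[:,2].max())
E
```

```text
[538.68729937 279.60954853 232.39224458] [-179.90993698    0.23290139  110.95208094] [22.73145969  8.6241615  83.8922463  -0.23019738 87.58086389  1.78947352] 21.3
336 ((0.6025505065917969, -1.1291275024414062), (129.68649291992188, 75.0274658203125), 0.6070249676704407)
112 ((64.55370330810547, 0.4198894500732422), (43.73118209838867, 11.787374496459961), 87.72388458251953)
[566.6 210.2  91.8] [ 0.823 -0.564 -0.074] 1539 138.08206296739024
```

The basket stands in the middle of the tray, aligned to within about 1° and 1 mm. The lid comes next.

```bash
python3 - <<'E'
from h import *
for z in (230,108): print(z,[np.round(v,2) for v in delta([597,190,z],down(145.5))])
# arc relative to start pose (tool x=+v, tool z = down)
rho=72
for th in (90,80,70,60,50,40,30,20,10,5,0):
    t=np.radians(th); cv=-44+rho*np.cos(t)-2.6*np.sin(t); cz=36+rho*np.sin(t)+2.6*np.cos(t)
    print(th,'dx',round(cv-11+85,1),'dz',round(108-cz,1))
E
```

```text
230 [array([-106.82,   22.51,    2.21]), array([-0. ,  0. , -0.6])]
108 [array([-106.52,   22.78,  124.21]), array([-0. ,  0. , -0.6])]
90 dx 27.4 dz 0.0
80 dx 39.9 dz 0.6
70 dx 52.2 dz 3.5
60 dx 63.7 dz 8.3
50 dx 74.3 dz 15.2
40 dx 83.5 dz 23.7
30 dx 91.1 dz 33.7
20 dx 96.8 dz 44.9
10 dx 100.5 dz 56.9
5 dx 101.5 dz 63.1
0 dx 102.0 dz 69.4
```

>>> jog_arm(
  rows=[
    [[-10, -20, 0], [0, 0, -0.1]],
    [[-25, -40, 0], [0, 0, -0.2]],
    [[-40, -55, 0], [0, 0, -0.3]],
    [[-55, -65, 0], [0, 0, -0.4]],
    [[-75, -75, 0], [0, 0, -0.5]],
    [[-90, -80, 0], [0, 0, -0.6]],
    [[-100, -85, 0], [0, 0, -0.6]],
    [[-104, -87, 0], [0, 0, -0.6]],
    [[-104, -87, 0], [0, 0, -0.6]],
  ],
  grip=0,
)

```text
time: 22.25
tool_pos: [493.1, 155.5, 231.6]
tcp_rot: [-179.8, -0.0, 145.4]
ft_force: [0.2, 0.2, -0.6]
finger_gap: -0.2
grip_force: 0.0
```

```bash
python3 - <<'E'
from h import *
for z in (230,108): print(z,[np.round(v,2) for v in delta([597,190,z],down(145.5))],r.sense()['time'])
E
```

```text
230 [array([-66.01,  87.34,   1.27]), array([-0., -0., -0.])] 22.25
108 [array([-66.01,  87.79, 123.27]), array([-0., -0., -0.])] 22.25
```

I sent that last move before its numbers came back, with a wrong y shift. The tool ended high up and clear of everything, so I'll correct now.

>>> jog_arm(
  rows=[
    [[-25, 30, 0], [0, 0, 0]],
    [[-50, 60, 0], [0, 0, 0]],
    [[-66, 87.5, 0], [0, 0, 0]],
    [[-66, 87.5, 0], [0, 0, 0]],
    [[-66, 87.5, 30], [0, 0, 0]],
    [[-66, 87.5, 60], [0, 0, 0]],
    [[-66, 87.5, 90], [0, 0, 0]],
    [[-66, 87.5, 115], [0, 0, 0]],
    [[-66, 87.5, 123], [0, 0, 0]],
    [[-66, 87.5, 123], [0, 0, 0]],
  ],
)

```text
time: 23.25
tool_pos: [595.4, 190.1, 106.7]
tcp_rot: [-179.7, -0.1, 145.6]
ft_force: [0.2, -0.6, 0.4]
finger_gap: -0.1
grip_force: 0.0
```

```bash
python3 - <<'E'
from h import *
s=r.sense();print([np.round(v,2) for v in delta([597,190,108],down(145.5))],s['time'],s['ft_force'],s['joint_pos'].round())
E
```

```text
[array([-1.34,  0.84, -1.31]), array([-0.01, -0.  ,  0.  ])] 23.25 [ 0.20018104 -0.5697314   0.37869159] [ 13.  17.  88.  -0.  76. -42.]
```

>>> jog_arm(
  rows=[
    [[12, 0, -1], [0, 0, 0]],
    [[20, 0, -1], [0, 0, 0]],
    [[26, 0, -1], [0, 0, 0]],
    [[32, 0, -1], [0, 0, 0]],
    [[38.5, 0, -1], [0, 0, 0]],
    [[45, 0, 0], [0, 0, 0]],
    [[51, 0, 2], [0, 0, 0]],
    [[57, 0, 4.5], [0, 0, 0]],
    [[62.5, 0, 7], [0, 0, 0]],
    [[62.5, 0, 7], [0, 0, 0]],
  ],
)

```text
time: 24.25
tool_pos: [544.0, 225.4, 100.2]
tcp_rot: [-179.7, -0.1, 145.6]
ft_force: [-0.3, -0.5, -1.0]
finger_gap: 0.1
grip_force: 0.0
```

```bash
python3 - <<'E'
from h import *
s=r.sense();print(s['time'],s['ft_force'])
P=cloud('side')[1].reshape(-1,3); d=P[:,:2]-[527,238]; a=np.radians(55.5); X=np.array([np.cos(a),np.sin(a)]); Y=np.array([-X[1],X[0]])
u=d@X;v=d@Y; k=(abs(u)<58)&(abs(u)>25)&(v>-55)&(v<60)&(P[:,2]>48)&(P[:,2]<135)
pf=np.polyfit(v[k],P[k,2],1); print(k.sum(),'angle',np.degrees(np.arctan(pf[0])),'z at hinge',np.polyval(pf,-44))
print('tcp v',(s['tool_pos'][:2]-[527,238])@Y,s['tool_pos'][2])
E
```

```text
24.25 [-0.28126835 -0.51405475 -0.96109507]
267 angle 59.171439437153005 z at hinge 38.839732727055974
tcp v -21.156168603656628 100.15437420002571
```

>>> jog_arm(
  rows=[
    [[5.5, 0, 3], [0, 0, 0]],
    [[10.5, 0, 7], [0, 0, 0]],
    [[15.5, 0, 11], [0, 0, 0]],
    [[20, 0, 15.5], [0, 0, 0]],
    [[24, 0, 20], [0, 0, 0]],
    [[27.5, 0, 25.5], [0, 0, 0]],
    [[30.5, 0, 31], [0, 0, 0]],
    [[33, 0, 36.5], [0, 0, 0]],
    [[35, 0, 42.5], [0, 0, 0]],
    [[37, 0, 48.5], [0, 0, 0]],
  ],
)

```text
time: 25.3
tool_pos: [514.4, 245.9, 52.0]
tcp_rot: [-179.8, -0.0, 145.6]
ft_force: [0.3, -0.5, 1.1]
finger_gap: 0.1
grip_force: 0.3
```

>>> jog_arm(
  rows=[
    [[1, 0, 3], [0, 0, 0]],
    [[1, 0, 6], [0, 0, 0]],
    [[1.5, 0, 9], [0, 0, 0]],
    [[1.5, 0, 11], [0, 0, 0]],
    [[1.5, 0, 12], [0, 0, 0]],
  ],
)

```text
time: 25.8
tool_pos: [513.3, 246.6, 40.4]
tcp_rot: [-179.8, -0.0, 145.6]
ft_force: [-1.1, 0.1, 0.1]
finger_gap: 0.4
grip_force: 0.2
```

```bash
python3 - <<'E'
from h import *
s=r.sense();print(s['time'],s['ft_force'])
P=cloud('side')[1].reshape(-1,3); d=P[:,:2]-[527,238]; a=np.radians(55.5); X=np.array([np.cos(a),np.sin(a)]); Y=np.array([-X[1],X[0]])
u=d@X;v=d@Y; k=(abs(u)<58)&(abs(u)>25)&(v>-40)&(v<42)&(P[:,2]>20)&(P[:,2]<60)
pf=np.polyfit(v[k],P[k,2],1); print(k.sum(),'angle',np.degrees(np.arctan(pf[0])),'z at hinge, edge',np.polyval(pf,[-44,44]))
print('tcp v',(s['tool_pos'][:2]-[527,238])@Y,s['tool_pos'][2])
E
```

```text
25.8 [-1.05988228  0.08341662  0.0625992 ]
643 angle 1.428724133176621 z at hinge, edge [38.37347603 40.5682937 ]
tcp v 16.183213461707467 40.38482503045134
```

Nearly shut. I'll press down in small steps until the force rises.

>>> jog_arm(
  rows=[
    [[0, 0, 0.7], [0, 0, 0]],
    [[0, 0, 1.4], [0, 0, 0]],
    [[0, 0, 1.4], [0, 0, 0]],
  ],
)

```text
time: 26.15
tool_pos: [513.4, 246.7, 39.2]
tcp_rot: [-179.8, 0.0, 145.6]
ft_force: [-0.4, -0.2, 1.1]
finger_gap: 0.1
grip_force: 0.0
```

>>> jog_arm(
  rows=[
    [[0, 0, 0.5], [0, 0, 0]],
    [[0, 0, 0.5], [0, 0, 0]],
  ],
)

```text
time: 26.35
tool_pos: [513.4, 246.7, 38.8]
tcp_rot: [-179.8, 0.0, 145.6]
ft_force: [0.5, 0.1, 0.5]
finger_gap: 0.1
grip_force: 0.1
```

>>> jog_arm(
  rows=[
    [[0, 0, 0.5], [0, 0, 0]],
    [[0, 0, 0.5], [0, 0, 0]],
  ],
)

```text
time: 26.55
tool_pos: [513.5, 246.7, 38.6]
tcp_rot: [-179.8, 0.0, 145.6]
ft_force: [-2.2, -0.0, 5.5]
finger_gap: 0.3
grip_force: 2.3
```

>>> jog_arm(
  rows=[
    [[0, 0, 0.5], [0, 0, 0]],
    [[0, 0, 0.5], [0, 0, 0]],
  ],
)

```text
time: 26.75
tool_pos: [513.5, 246.7, 38.6]
tcp_rot: [-179.8, 0.0, 145.6]
ft_force: [-3.9, -1.6, 8.8]
finger_gap: 0.1
grip_force: 4.5
```

>>> jog_arm(
  rows=[
    [[0, 0, 0.7], [0, 0, 0]],
    [[0, 0, 0.7], [0, 0, 0]],
    [[0, 0, 0.7], [0, 0, 0]],
  ],
)

```text
time: 27.05
tool_pos: [513.5, 246.8, 38.5]
tcp_rot: [-179.8, 0.0, 145.6]
ft_force: [-6.5, -2.7, 14.4]
finger_gap: -0.2
grip_force: 7.1
```

>>> jog_arm(
  rows=[
    [[0, 0, -5], [0, 0, 0]],
    [[0, 0, -25], [0, 0, 0]],
    [[0, 0, -60], [0, 0, 0]],
    [[0, 0, -100], [0, 0, 0]],
    [[0, 0, -140], [0, 0, 0]],
    [[0, 0, -180], [0, 0, 0]],
    [[-30, -30, -200], [0, 0, 0]],
    [[-60, -60, -200], [0, 0, 0]],
    [[-90, -90, -200], [0, 0, 0]],
    [[-90, -90, -200], [0, 0, 0]],
  ],
)

```text
time: 28.05
tool_pos: [538.0, 117.7, 237.5]
tcp_rot: [-179.7, 0.1, 145.3]
ft_force: [1.0, 0.3, 0.1]
finger_gap: -0.4
grip_force: 0.0
```

```bash
python3 - <<'E'
from h import *
s=r.sense();print(s['time'],s['ft_force'],s['tool_pos'])
im,P0=cloud('side');P=P0.reshape(-1,3); d=P[:,:2]-[527,238]; a=np.radians(55.5); X=np.array([np.cos(a),np.sin(a)]); Y=np.array([-X[1],X[0]])
u=d@X;v=d@Y; k=(abs(u)<58)&(v>-40)&(v<42)&(P[:,2]>30)&(P[:,2]<60)
pf=np.polyfit(v[k],P[k,2],1); print(k.sum(),'angle',np.degrees(np.arctan(pf[0])),'z hinge, edge',np.polyval(pf,[-44,44]))
A=im[60:300,140:380]; cv2.imwrite('pics/fin.png',cv2.resize(A,(600,600)))
for w in ([592,374],[390,187],[321,318],[325,226]):
    q=P[(np.hypot(P[:,0]-w[0],P[:,1]-w[1])<35)&(P[:,2]>20)]; print(w,len(q),np.median(q,0).round())
E
```

```text
28.05 [0.97135088 0.33917703 0.131986  ] [538.03023291 117.6880026  237.5404718 ]
1376 angle -0.09352502431146338 z hinge, edge [38.53764582 38.39400157]
[592, 374] 219 [592. 377.  38.]
[390, 187] 216 [392. 188.  38.]
[321, 318] 242 [320. 323.  38.]
[325, 226] 1231 [318. 239. 101.]
```

View pics/fin.png

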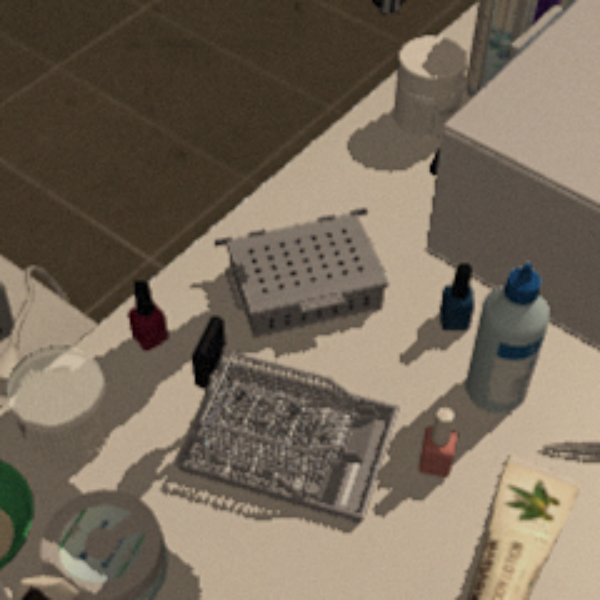

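The lid is shut flat at about (305,265), the basket stands upright and aligned in its tray around (285,430), and the bystanders are where they were.

```bash
python3 -c "
from bench import r
print(r.hand_in())"
```

```text
the job is handed in; nothing more can be done
None
```

The job is done and handed in at about 28 s: all five balls are in the sterilising box, the empty basket is upright and centred in its drip tray, the lid is fully shut, and the bystanders I checked (the polish bottles and the gel bottle) did not move.

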